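# Clear the bench stop and slide the opened chassis against it

## Robot

A 6-joint arm with a two-finger parallel gripper is mounted at the origin on the work surface. World frame = base frame: x ahead of the robot, y to its left, z up, the work surface at z = 0. Lengths are in m, angles in rad, forces in N, time in s.
With the tool pointing down it reaches from about 0.35 to 0.85 m from the base axis. Payload 8.1 kg.
Tool frame: the origin (TCP) lies on the centre line of the jaws, within the pads' length; the fingertips stand 11 mm ahead of it and the grasp point (between the pads) lies 8 mm behind it; z points along the fingers, y is the line along which they close (so a half turn about z gives the same grasp; the last joint's range is limited). The gripper opens to 93 mm and grips with 3 to 60 N. Pads are 15 mm wide; open, the fingers measure 128 mm over their backs; the gripper's body (75 mm by 188 mm) begins 65 mm behind the grasp point.
Start: joints at [-0.085, 0.13, 1.488, -0, 1.523, -0.085], TCP at [0.6, 0, 0.23] pointing down, gripper open.
Joint ranges: [-2.96, 2.96], [-0.89, 2.26], [0.02, 2.5], [-1.34, 4.48], [0, 2.73], [-2.66, 2.66]. Speed limits (rad/s): [2.39, 2.39, 2.79, 3.14, 3.14, 3.14].

## Interface

Orientations are given as a unit quaternion [x, y, z, w].
In Python, from station import ctrl gives the robot as it stands.
- The arm moves only by the shell command python3 -m handwheel 'ROWS'. ROWS is a JSON object of lists of equal length, an entry for each row: "rot": the turn, a rotation vector about the tool's x, y, z in units of 120 degrees (1.0 is 120 degrees), a list of three; "translation": the shift along the tool's x, y, z in units of 0.05 m (1.0 is 0.05 m), a list of three; "grip": the opening, from 0 (shut) to 1 (fully open). A call has 1 to 5 rows; each row shifts and turns the commanded pose from where the row before left it, along the tool's axes as they then stand; what a row does not reach is not made up. A row lasts 1/8 s, in which the tool goes at most 62.5 mm and 10.7 degrees, less where a joint would pass 70% of its speed; a pose out of reach is approached as far as the arm can. A call with a number of a shift or a turn outside -1 to 1 is refused whole. A call with a gripper value outside its range is refused whole. The fingers move at their own pace and stop on an object; the grip force is fixed at half the most. Time passes only in rows, so rows that do not move let the fingers close. It gives the time, the measured TCP pose, the force, the opening and the grip force at its end, in the units of the state.
- ctrl.state(): the state, without advancing time (a new reading comes with each control period).
- ctrl.grab_frame(name): name is "scene" or "side" or "wrist"; returns (picture, depth): 384x512x3 uint8, red, green, blue; 384x512 float32, m along the optical axis (not along the pixel's ray), 0 where there is no reading.
- ctrl.camera_model(name): a dict with "mtx" (3x3 intrinsics, pixels), "R" (3x3) and "t" (3): a world point X has camera coordinates R X + t; the wrist camera has in their place "T_tool_cam" (4x4, takes a point from camera to tool coordinates, whose origin is the TCP and whose axes are the flange's). Camera axes: x right, y down, z forward; pixel columns grow to the right and rows downward; lengths in m; the calibration is good to about 2 mm. A picture is of the moment at which its call begins: read the wrist's pose just before it. camera_model takes no time and is no camera call.
- ctrl.sign_off(): hands the job in; it is judged then, once.
Trained networks look in the newest picture that a camera, given by its name, has taken for a name from the list of things; names that differ only in an ending like _2 or _b are one class to them, and where a whole thing is asked for, a point or a joint stands for the part that bears it (a point fixed in the world has none). Each returns a list of dicts, best first, with "score" (0 to 1); they miss things now and then, are a little off and sometimes report something else, mostly with a low value. They report only what shows in the picture. A call takes as long as a camera call. They do not tell look-alikes from the thing itself.
- ctrl.regions_of(target, camera): "mask" (384x512 bool, what is visible of it) and "location" ([row, column] in pixels, amid what is visible of it).
The state is a dict: "time_s": time; "joint_positions": joint angles; "joint_velocities": joint speeds; "joint_efforts": joint torques, N m; "tool_pos": TCP position; "eef_rot": TCP orientation; "wrist_force": force on the tool from outside, world axes, zero at the start; "ft_torque": the same for the moment, N m; "gripper_width": finger opening in m; "finger_force": force on a finger pad.
Only numpy, scipy, OpenCV 4.12 (cv2) and the standard library are available. Lean on these libraries where they do the work, as an engineer would, in place of code of your own. Each camera call takes 0.05 s, during which the arm holds its last target. There are 200 camera calls.

## Task

First put the side cutters and the heat sink away in the tool tray, lying on its floor (the cutters flat). Then slide the opened chassis along the bench, never lifting or tipping it, until it is parked with a long side flush against the stop rail and between the two tape strips, touching neither strip. Do not move the flux jar or the solder spool.

Things in the scene. Friction and masses are not known exactly. Their poses are not given: they have to be found in the camera images.
- chassis: Opened instrument chassis: dark steel box 90 (x) x 130 (y) x 34 mm high, green circuit board filling its top; acts as a solid block, too wide to grasp; 0.4 to 0.85 kg. Loose, on the robot's left or right, yaw up to 0.45 rad either way. Origin: centre of its underside. x: short axis (small grey sockets on the -x side), y: long axis, z up.
- jig: Fixed stop rail and two tape strips. Origin: on the bench, where the centre of the parked chassis belongs. Rail: aluminium bar 170 mm along y, 20 mm high, near face at x = +45 mm, back at x = +65 mm. Strips: black, flat on the bench, along x from -45 to +45 mm, inner edges at y = -75 and +75 mm, 12 mm wide. z up.
- cutters: Side cutters, closed, rigid, 110 mm long, 13 mm thick, 90 g, loose on the parking place at any yaw. Origin: on the underside, mid-length, near the centre of mass. x points to the steel jaws (end at +55 mm); pivot 22 mm across at x = +27 mm; black handles end at x = -55 mm, 47 mm over the outsides. At the origin the handles run side by side, 33 mm over the outsides along y: grip there.
- heatsink: Dark metal finned heat sink, 36 (x, along the fins) x 30 (y) x 26 mm high, 60 g, loose in front of the parking place. Origin: centre of its underside; z up. Can be gripped across x or y.
- tray: Fixed grey open tool tray, 180 (x) x 110 (y) x 28 mm high, walls and floor 4 mm thick, on the robot's right when the chassis is on the left, and the other way round. Origin: centre of its underside, on the bench; z up.
- jar: Amber flux jar with black lid, 46 mm across, 55 mm high, standing loose beside one end of the rail. Origin: centre of its underside. Leave it alone.
- spool: Dark metal solder spool, 50 mm across, 40 mm high, standing loose on its flange beside the other end of the rail. Origin: centre of its underside. Leave it alone.
Mind the look-alikes: they are no part of the job. What is meant by the cutters is not orange, and is the smaller of those in its own colour.

How it is judged:
By the outcome, as a careful person would: the job done as asked, in the order asked, and still so for the second after the job is handed in, with the robot touching nothing.
It also fails if it takes over 72 s, if anything falls off the work surface, if the arm or the gripper's body presses on something with over 40 N, if the wrist force passes 120 N, or if a joint passes its speed limit or range.

## Working session

There is one attempt and no reset: what is moved stays moved. The work goes in short steps, Python scripts to look and compute and a shell command to move; the robot and the scene stay as the last step left them, time stands still between calls to the robot, and variables do not carry over. Pictures are saved under pics/ and viewed, at most 10 in all, crops included, and the job is handed in when it is done.

```bash
mkdir -p pics; cat > h.py <<'E'
import numpy as np, cv2
from scipy.spatial.transform import Rotation as Rn
from station import ctrl
def cloud(cam, st=None, pic=None):
    st=st or ctrl.state()
    img,d=pic if pic is not None else ctrl.grab_frame(cam)
    m=ctrl.camera_model(cam); K=np.array(m['mtx'])
    v,u=np.mgrid[0:384,0:512]
    P=np.stack([(u-K[0,2])/K[0,0]*d,(v-K[1,2])/K[1,1]*d,d],-1)
    if 'R' in m: X=(P-np.array(m['t']))@np.array(m['R'])
    else:
        T=np.array(m['T_tool_cam']); X=P@T[:3,:3].T+T[:3,3]
        X=X@Rn.from_quat(st['eef_rot']).as_matrix().T+np.array(st['tool_pos'])
    X[d<=0]=np.nan
    return img,d,X
def save(n,img): cv2.imwrite('pics/'+n+'.png',cv2.cvtColor(img,cv2.COLOR_RGB2BGR))
E
python3 - <<'E'
from h import *
ims=[]
print(ctrl.state()['eef_rot'],ctrl.state()['tool_pos'])
for c in ['scene','side']:
    img,d,X=cloud(c); save(c+'1',img); np.savez('pics/'+c+'1.npz',img=img,X=X)
    for t in ['chassis','jig','cutters','heatsink','tray','jar','spool']:
        for r in ctrl.regions_of(t,c):
            m=r['mask']; p=X[m]; p=p[~np.isnan(p[:,0])]
            print(c,t,round(r['score'],2),np.round(r['location']),m.sum(),np.round(np.median(p,0),3),'zmax',np.round(np.percentile(p[:,2],95),3))
print(ctrl.state()['time_s'])
E
```

```text
[ 7.07091958e-01  7.07121031e-01 -5.87991477e-04 -6.81494886e-04] [5.99454540e-01 5.84285529e-05 2.28610593e-01]
scene jig 0.95 [223. 250.] 703 [0.717 0.054 0.019] zmax 0.021
scene cutters 0.85 [214. 174.] 787 [ 0.846 -0.082  0.015] zmax 0.019
scene cutters 0.77 [206. 279.] 321 [0.625 0.035 0.011] zmax 0.014
scene cutters 0.42 [225. 249.] 809 [0.716 0.052 0.018] zmax 0.021
scene heatsink 0.48 [198. 322.] 231 [0.509 0.069 0.02 ] zmax 0.026
scene tray 0.95 [146. 258.] 1272 [ 0.466 -0.286  0.011] zmax 0.028
scene jar 0.62 [243. 292.] 675 [0.704 0.174 0.036] zmax 0.056
scene spool 0.59 [187. 232.] 370 [ 0.679 -0.08   0.029] zmax 0.041
scene spool 0.55 [243. 295.] 662 [0.704 0.175 0.036] zmax 0.056
side chassis 0.66 [288. 266.] 3252 [0.486 0.327 0.03 ] zmax 0.035
side jig 0.66 [197. 239.] 612 [0.703 0.029 0.014] zmax 0.022
side cutters 0.75 [190. 329.] 222 [ 0.497 -0.102  0.012] zmax 0.014
side cutters 0.68 [167. 213.] 363 [ 0.838 -0.074  0.017] zmax 0.02
side cutters 0.61 [206. 267.] 358 [0.614 0.033 0.011] zmax 0.014
side heatsink 0.67 [224. 307.] 267 [0.501 0.074 0.022] zmax 0.027
side tray 0.83 [165. 362.] 1679 [ 0.466 -0.293  0.011] zmax 0.028
side jar 0.75 [225. 206.] 540 [0.688 0.177 0.035] zmax 0.057
side spool 0.66 [176. 265.] 319 [ 0.669 -0.077  0.026] zmax 0.041
0.8
```

```bash
python3 - <<'E'
from h import *
a=np.load('pics/scene1.npz')['img'];b=np.load('pics/side1.npz')['img']
a=cv2.resize(a[110:340,100:420],(800,575),interpolation=cv2.INTER_CUBIC)
b=cv2.resize(b[120:350,140:460],(800,575),interpolation=cv2.INTER_CUBIC)
save('sc_a',a); save('si_a',b)
E
```

```text
(no output)
```

View pics/sc_a.png

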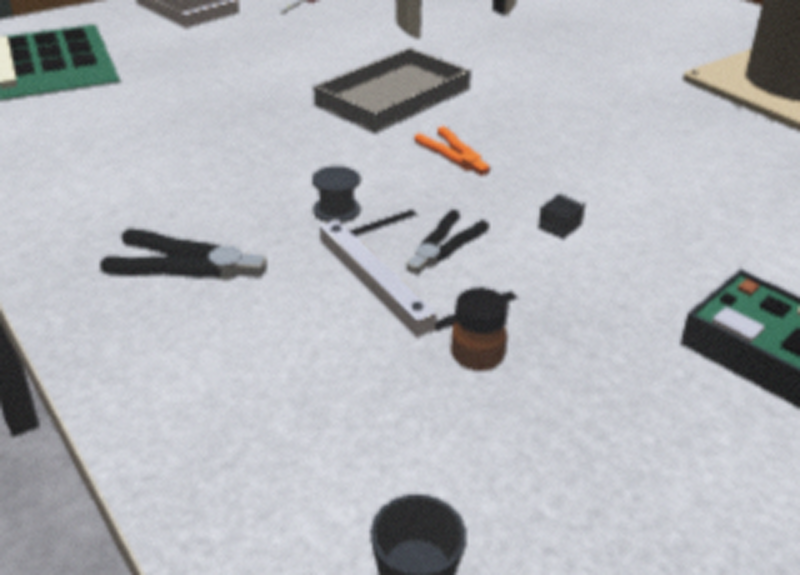

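View pics/si_a.png

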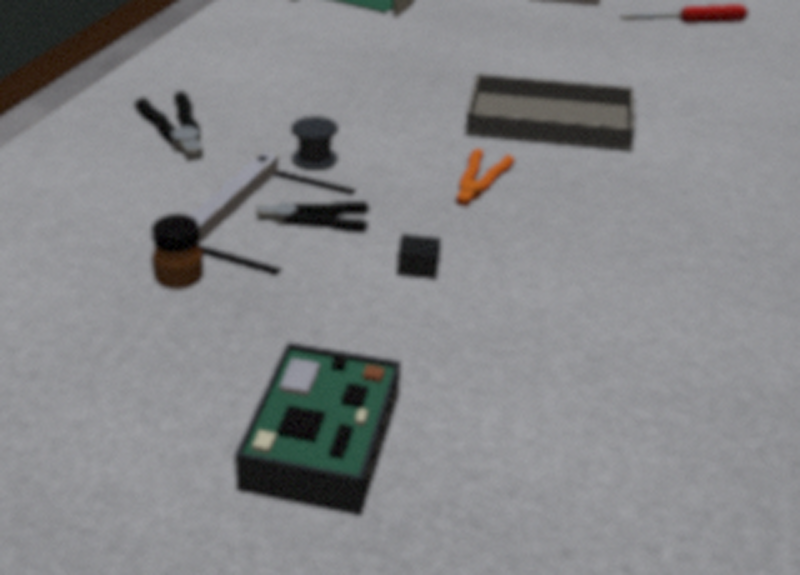

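Scene view: the big black cutters are at about (213,174) and the small black ones at (206,279), lying between the strips. The orange ones are at about (170,281) and the heat sink at (197,322). The chassis is on the left and the tray on the right. The things that could be taken for the cutters (row,col) are big black (213,174), small black (206,279) and orange (170,281). I choose **small black (206,279)**. Next I check it close up with the wrist camera and fit the poses.

```bash
python3 - <<'E'
from h import *
st=ctrl.state()
img,d,X=cloud('wrist',st); save('w1',img); np.savez('pics/w1.npz',img=img,X=X)
m=ctrl.camera_model('wrist'); print(np.round(m['T_tool_cam'],3).tolist())
print('centre hits',X[192,256],X[20,20],X[20,490],X[360,20],X[360,490])
for t in ['cutters','heatsink','jig']:
    for r in ctrl.regions_of(t,'wrist'):
        k=r['mask']; p=X[k]; p=p[~np.isnan(p[:,0])]
        print(t,round(r['score'],2),np.round(r['location']),k.sum(),np.round(np.median(p,0),3),cv2.minAreaRect((p[p[:,2]>.006][:,:2]*1000).astype(np.float32)),np.round(np.percentile(p[:,2],[5,95]),3))
S={c:np.load('pics/%s1.npz'%c) for c in ['scene','side']}
P=np.concatenate([S[c]['X'].reshape(-1,3) for c in S]); P=P[~np.isnan(P[:,0])]
def rect(n,lo,hi,z0,z1):
    for c in S:
        p=S[c]['X'].reshape(-1,3); p=p[np.all((p>[*lo,z0])&(p<[*hi,z1]),1)]
        r=cv2.minAreaRect((p[:,:2]*1000).astype(np.float32)); print(n,c,len(p),np.round(r[0],1),np.round(r[1],1),round(r[2],1),'z',np.round(np.percentile(p[:,2],[50,95]),4))
rect('bench',(.5,-.2),(.9,.1),-.02,.005)
rect('chassistop',(.35,.2),(.65,.45),.027,.06)
rect('chassis',(.35,.2),(.65,.45),.008,.06)
rect('tray',(.3,-.4),(.62,-.17),.02,.04)
rect('heat',(.45,.03),(.56,.12),.008,.04)
rect('cut',(.55,-.02),(.675,.09),.007,.02)
rect('rail',(.65,-.05),(.8,.145),.0165,.024)
rect('jar',(.62,.13),(.78,.25),.045,.07)
rect('spool',(.6,-.14),(.75,-.05),.035,.05)
print(ctrl.state()['time_s'])
E
```

```text
[[-0.0, -0.964, -0.266, 0.075], [1.0, -0.0, 0.001, -0.0], [-0.001, -0.266, 0.964, -0.155], [0.0, 0.0, 0.0, 1.0]]
centre hits [ 0.60061621 -0.0321483  -0.00062215] [ 0.3179499   0.18160182 -0.00078902] [8.80420737e-01 1.81439136e-01 1.54027412e-04] [0.54063982 0.01464369 0.32652033] [0.64989553 0.02362224 0.33533053]
cutters 0.95 [151. 272.] 1565 [0.62  0.029 0.012] ((624.4989624023438, 25.079967498779297), (109.21829223632812, 46.78162384033203), 18.29953956604004) [0.001 0.014]
cutters 0.95 [247. 188.] 858 [ 0.504 -0.114  0.012] ((512.556396484375, -73.90213012695312), (177.45687866210938, 46.1595344543457), 78.47727966308594) [0.006 0.013]
cutters 0.86 [219. 418.] 1896 [ 0.825 -0.071  0.017] ((837.1795654296875, -83.25598907470703), (47.77279281616211, 144.36363220214844), 54.07491683959961) [0.007 0.019]
cutters 0.46 [133. 336.] 3900 [0.703 0.05  0.019] ((710.4408569335938, 35.35504913330078), (169.18646240234375, 20.703628540039062), 87.383056640625) [-0.     0.021]
cutters 0.16 [337. 180.] 4909 [ 0.482 -0.271  0.004] ((538.23828125, -174.74160766601562), (391.7923278808594, 152.
[... 869 characters left out ...]
 442 [ 466.6 -278.9] [179.8 118.7] 11.6 z [0.0252 0.0291]
heat scene 186 [502.2  63.6] [38.9 31.2] 14.5 z [0.0225 0.0266]
heat side 228 [502.2  63. ] [36.3 35.6] 11.2 z [0.024  0.0273]
cut scene 270 [624.5  21.8] [108.4  44.7] 12.4 z [0.0119 0.0139]
cut side 322 [623.7  29.7] [107.7  46.3] 23.8 z [0.0118 0.0146]
rail scene 453 [743.8  37.9] [102.2 169.5] 3.6 z [0.02   0.0215]
rail side 281 [747.9  29.1] [101.5 152.3] 0.5 z [0.0203 0.0223]
jar scene 280 [696.1 163.6] [42.5 40.1] 84.7 z [0.0547 0.0562]
jar side 215 [694.4 165.6] [41.  42.5] 62.6 z [0.0551 0.0569]
spool scene 175 [674.3 -88.1] [47.4 45.9] 55.8 z [0.04   0.0414]
spool side 151 [672.9 -88.4] [48.9 50.4] 48.8 z [0.0403 0.0419]
1.0
```

View pics/w1.png

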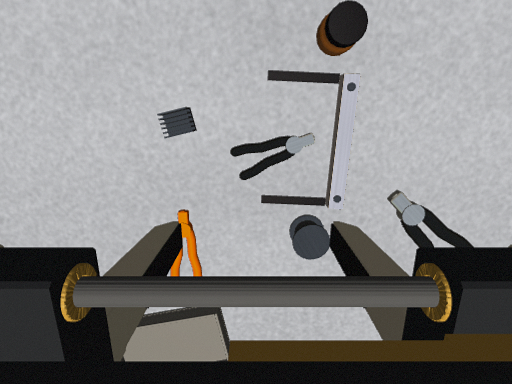

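The close-up confirms the choice: the small black pair lies between the strips at (151,272) and its box of 109 x 47 mm matches the 110 x 47 mm in the text. The larger black pair (144 mm) at (219,418) lies behind the rail and the orange pair is at (247,188). Moving over the cutters now, with the jaws turned across them.

```bash
python3 -m handwheel '{"rot":[[0,0,0.085],[0,0,0.085],[0,0,0.085],[0,0,0.085],[0,0,0.085]],"translation":[[0.5,0.5,0.6],[0,0,0],[0,0,0],[0,0,0],[0,0,0]],"grip":[0.65,0.65,0.65,0.65,0.65]}'
python3 -m handwheel '{"rot":[[0,0,0.085],[0,0,0.085],[0,0,0],[0,0,0]],"translation":[[0,0,0],[0,0,0],[0,0,0],[0,0,0]],"grip":[0.65,0.65,0.65,0.65]}'
cat >> h.py <<'E'
def tool():
    s=ctrl.state(); R=Rn.from_quat(s['eef_rot']).as_matrix(); p=np.array(s['tool_pos'])
    print('t',s['time_s'],'p',np.round(p,4),'yang',round(np.degrees(np.arctan2(R[1,1],R[0,1])),2),'tilt',np.round(R[:,2],3),'w',round(s['gripper_width'],4),'F',np.round(s['wrist_force'],1),'ff',np.round(s['finger_force'],1),'j6',round(s['joint_positions'][5],2))
    return R,p
def go(x,y,z,yang=None):
    R,p=tool(); print('units',np.round(R.T@(np.array([x,y,z])-p)/.05,3), 'rotz units' , None if yang is None else np.round(-((yang-np.degrees(np.arctan2(R[1,1],R[0,1]))+90)%180-90)/120,4))
def pts(cam,lo,hi,st=None,n=None):
    img,d,X=cloud(cam,st)
    if n: save(n,img)
    p=X.reshape(-1,3); return img,X,p[np.all((p>lo)&(p<hi),1)]
def box(p):
    h=cv2.minAreaRect((p[:,:2]*1000).astype(np.float32)); return np.round(h[0],1),np.round(h[1],1),round(h[2],1)
E
python3 - <<'E'
from h import *
st=ctrl.state()
img,X,p=pts('wrist',[.55,-.045,.005],[.683,.1,.018],st,'w2'); np.savez('pics/w2.npz',img=img,X=X)
print(len(p),box(p),np.percentile(p[:,2],[5,50,95]))
r=ctrl.regions_of('cutters','wrist')
for q in r:
    m=q['mask']; k=X[m];k=k[k[:,2]>.004]; print(q['score'],q['location'],len(k),box(k))
go(.6245,.025,.013,-71.5)
E
```

```text
time_s: 1.62
tool_pos: [0.625, 0.0251, 0.1996]
eef_rot: [0.944, 0.331, -0.0, -0.0]
wrist_force: [-0.3, -0.2, -0.0]
gripper_width: 0.0604
finger_force: 0.0
time_s: 2.12
tool_pos: [0.625, 0.025, 0.1996]
eef_rot: [0.987, 0.164, -0.0, -0.0]
wrist_force: [0.4, -1.0, -0.1]
gripper_width: 0.0607
finger_force: 0.0
1626 (array([624.4,  26.3]), array([109. ,  44.8]), 19.3) [0.00850714 0.01200042 0.01366511]
0.79 [28.0, 412.3] 3670 (array([839.9, -85.3]), array([ 46.1, 150.5]), 37.3)
0.73 [177.7, 252.0] 1600 (array([624.5,  25.7]), array([109.1,  44.7]), 18.4)
t 2.225 p [0.625  0.025  0.1996] yang -71.25 tilt [-0.  0. -1.] w 0.0603 F [-0.2 -0.  -0.1] ff 0.0 j6 1.2
units [-9.000e-03 -2.000e-03  3.732e+00] rotz units 0.0021
```

View pics/w2.png

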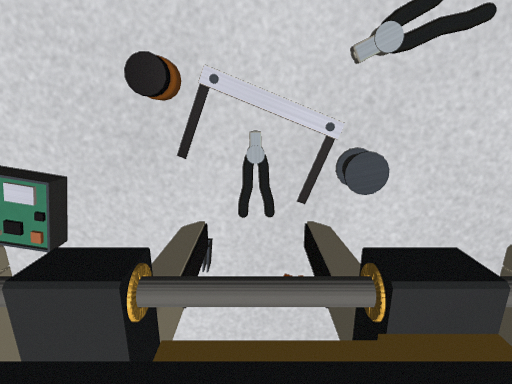

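The jaws are centred over the cutters (255,175) and lined up with them, with both strips and the rail clear. Going down to grip, then lifting.

```bash
python3 -m handwheel '{"rot":[[0,0,0],[0,0,0],[0,0,0],[0,0,0],[0,0,0]],"translation":[[0,0,1],[0,0,1],[0,0,1],[0,0,0.7],[0,0,0]],"grip":[0.6,0.6,0.6,0.6,0.6]}'
python3 -m handwheel '{"rot":[[0,0,0],[0,0,0],[0,0,0],[0,0,0],[0,0,0]],"translation":[[0,0,0],[0,0,0],[0,0,0],[0,0,0],[0,0,0]],"grip":[0,0,0,0,0]}'
python3 -m handwheel '{"rot":[[0,0,0],[0,0,0],[0,0,0]],"translation":[[0,0,-0.6],[0,0,-0.9],[0,0,0]],"grip":[0,0,0]}'
python3 - <<'E'
from h import *
# target: tray local (-.025,0), yaw 11.2
a=np.radians(11.2); c=np.array([.466,-.2785]); t=c+np.array([np.cos(a),np.sin(a)])*-.025
print(t); go(*t,.09,11.2-90)
E
```

```text
time_s: 2.85
tool_pos: [0.625, 0.025, 0.0137]
eef_rot: [0.987, 0.163, -0.0, -0.0]
wrist_force: [-0.4, 0.3, 0.8]
gripper_width: 0.0558
finger_force: 0.0
time_s: 3.48
tool_pos: [0.6251, 0.0251, 0.0149]
eef_rot: [0.987, 0.162, 0.0, -0.0]
wrist_force: [-0.9, -0.1, 2.3]
gripper_width: 0.0321
finger_force: 29.9
time_s: 3.85
tool_pos: [0.6283, 0.0248, 0.0945]
eef_rot: [0.987, 0.162, 0.004, 0.001]
wrist_force: [0.7, 0.6, -1.2]
gripper_width: 0.0319
finger_force: 30.0
[ 0.44147612 -0.28335586]
t 3.85 p [0.6283 0.0248 0.0945] yang -71.4 tilt [ 0.008 -0.    -1.   ] w 0.0319 F [ 0.7  0.6 -1.2] ff 30.0 j6 1.2
units [-5.508  4.65   0.063] rotz units 0.0617
```

```bash
python3 -m handwheel '{"rot":[[0,0,0],[0,0,0],[0,0,0],[0,0,0],[0,0,0]],"translation":[[-0.5,0.45,0],[-0.7,0.6,0],[-0.7,0.6,0],[-0.7,0.6,0],[-0.7,0.6,0]],"grip":[0,0,0,0,0]}'
python3 -m handwheel '{"rot":[[0,0,0],[0,0,0],[0,0,0],[0,0,0.06],[0,0,0]],"translation":[[-0.7,0.6,0],[-0.7,0.6,0],[-0.5,0.4,0],[0,0,0],[0,0,0]],"grip":[0,0,0,0,0]}'
python3 - <<'E'
from h import *
st=ctrl.state(); img,X,p=pts('wrist',[.3,-.4,.02],[.62,-.17,.034],st,'w3'); print(len(p),box(p))
go(.4415,-.2834,.018,11.2-90)
E
```

```text
time_s: 4.47
tool_pos: [0.5125, -0.1635, 0.0884]
eef_rot: [0.987, 0.162, -0.001, -0.0]
wrist_force: [0.4, 0.1, -0.8]
gripper_width: 0.0324
finger_force: 30.0
time_s: 5.1
tool_pos: [0.4487, -0.2687, 0.0886]
eef_rot: [0.995, 0.099, -0.001, -0.001]
wrist_force: [0.2, 0.1, -0.7]
gripper_width: 0.0317
finger_force: 30.0
3424 (array([ 485.1, -275.9]), array([138.9, 110.5]), 11.2)
t 5.15 p [ 0.449  -0.2685  0.0887] yang -78.47 tilt [-0.001  0.001 -1.   ] w 0.0322 F [ 0.2 -0.2 -0.5] ff 30.0 j6 0.73
units [-0.206  0.264  1.414] rotz units 0.0027
```

View pics/w3.png

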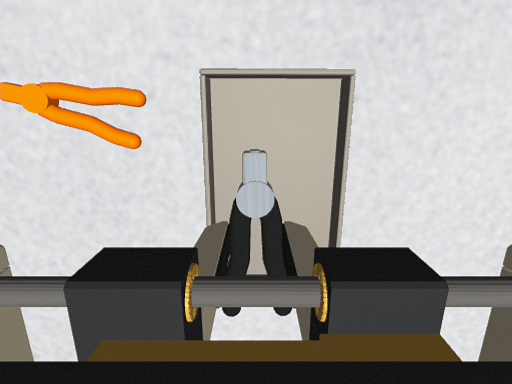

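The wrist view shows the cutters held at (255,200), lined up with the tray, which spans about cols 200–355. Lowering into it and releasing with a limited opening.

```bash
python3 -m handwheel '{"rot":[[0,0,0],[0,0,0],[0,0,0],[0,0,0]],"translation":[[-0.2,0.28,0],[0,0,0.7],[0,0,0.68],[0,0,0]],"grip":[0,0,0,0]}'
python3 -m handwheel '{"rot":[[0,0,0],[0,0,0],[0,0,0],[0,0,0],[0,0,0]],"translation":[[0,0,0],[0,0,0],[0,0,-0.5],[0,0,-1],[0,0,-0.5]],"grip":[0.55,0.55,0.55,0.55,0.55]}'
python3 - <<'E'
from h import *
st=ctrl.state(); img,X,p=pts('wrist',[.36,-.33,.0085],[.62,-.23,.025],st,'w4'); np.savez('pics/w4.npz',img=img,X=X)
for q in ctrl.regions_of('cutters','wrist'):
    k=X[q['mask']];k=k[~np.isnan(k[:,0])]; print(q['score'],q['location'],len(k),box(k),np.round(np.percentile(k[:,2],[5,50,95]),4))
go(.5017,.0635,.13,13-90)
E
```

```text
time_s: 5.65
tool_pos: [0.4403, -0.2834, 0.018]
eef_rot: [0.995, 0.1, -0.002, -0.002]
wrist_force: [0.2, 0.6, -0.7]
gripper_width: 0.0321
finger_force: 29.9
time_s: 6.28
tool_pos: [0.4443, -0.2858, 0.1252]
eef_rot: [0.995, 0.1, 0.002, 0.002]
wrist_force: [-0.4, -0.4, -0.6]
gripper_width: 0.0512
finger_force: 0.0
0.92 [90.6, 83.6] 3304 (array([ 497.9, -111.4]), array([108.8,  46.4]), 88.2) [0.0087 0.0122 0.0138]
0.87 [197.5, 258.1] 2669 (array([ 439.4, -287.4]), array([115.8,  46. ]), 6.2) [0.0113 0.016  0.0176]
t 6.375 p [ 0.4452 -0.2866  0.1261] yang -78.58 tilt [ 0.007 -0.006 -1.   ] w 0.0514 F [ 1.4 -0.1 -0.1] ff 0.0 j6 0.7
units [ 2.495 -6.638 -0.11 ] rotz units -0.0131
```

```bash
python3 -m handwheel '{"rot":[[0,0,-0.013],[0,0,0],[0,0,0],[0,0,0],[0,0,0]],"translation":[[0.3,-0.8,0],[0.3,-0.8,0],[0.3,-0.8,0],[0.3,-0.8,0],[0.3,-0.8,0]],"grip":[0.6,0.6,0.6,0.6,0.6]}'
python3 -m handwheel '{"rot":[[0,0,0],[0,0,0],[0,0,0],[0,0,0],[0,0,0]],"translation":[[0.3,-0.8,0],[0.3,-0.8,0],[0.3,-0.8,0],[0.1,-0.2,0],[0,0,0]],"grip":[0.6,0.6,0.6,0.6,0.6]}'
python3 - <<'E'
from h import *
st=ctrl.state(); img,X,p=pts('wrist',[.45,.02,.006],[.56,.12,.035],st); save('w5',img)
print(len(p),box(p),np.percentile(p[:,2],[5,50,95]))
t=p[p[:,2]>.021]; print('top',len(t),box(t))
go(.5017,.0635,.014,13-90)
E
```

```text
time_s: 7.0
tool_pos: [0.4717, -0.0715, 0.1202]
eef_rot: [0.994, 0.113, -0.0, -0.0]
wrist_force: [1.2, 0.3, -0.0]
gripper_width: 0.0558
finger_force: 0.0
time_s: 7.62
tool_pos: [0.4913, 0.0651, 0.1203]
eef_rot: [0.994, 0.114, -0.0, 0.0]
wrist_force: [-0.3, -0.2, 0.1]
gripper_width: 0.0558
finger_force: 0.0
997 (array([501.2,  63.2]), array([36.4, 30. ]), 12.9) [0.00617995 0.02474667 0.02679073]
top 573 (array([501.2,  63. ]), array([36.5, 29.5]), 12.6)
t 7.675 p [0.4913 0.0644 0.1203] yang -77.01 tilt [-0.001 -0.001 -1.   ] w 0.0554 F [ 0.5  0.4 -0.4] ff 0.0 j6 1.37
units [0.2   0.064 2.126] rotz units -0.0
```

```bash
python3 -m handwheel '{"rot":[[0,0,0],[0,0,0],[0,0,0],[0,0,0],[0,0,0]],"translation":[[0.19,0.07,0],[0,0,0.8],[0,0,0.8],[0,0,0.52],[0,0,0]],"grip":[0.6,0.6,0.6,0.6,0.6]}'
python3 -m handwheel '{"rot":[[0,0,0],[0,0,0],[0,0,0],[0,0,0],[0,0,0]],"translation":[[0,0,0],[0,0,0],[0,0,0],[0,0,0],[0,0,0]],"grip":[0,0,0,0,0]}'
python3 -m handwheel '{"rot":[[0,0,0],[0,0,0],[0,0,0]],"translation":[[0,0,-0.7],[0,0,-0.9],[0,0,0]],"grip":[0,0,0]}'
python3 - <<'E'
from h import *
a=np.radians(11.2); c=np.array([.4655,-.279]); t=c+np.array([np.cos(a),np.sin(a)])*.06
print(t); go(*t,.019,11.2-90)
E
```

```text
time_s: 8.3
tool_pos: [0.5016, 0.0624, 0.0136]
eef_rot: [0.994, 0.112, -0.001, 0.0]
wrist_force: [-1.1, -0.2, -0.2]
gripper_width: 0.0557
finger_force: 0.0
time_s: 8.93
tool_pos: [0.5019, 0.0636, 0.0151]
eef_rot: [0.994, 0.113, 0.0, 0.0]
wrist_force: [-0.2, -1.6, 3.6]
gripper_width: 0.0299
finger_force: 30.0
time_s: 9.3
tool_pos: [0.5046, 0.064, 0.0988]
eef_rot: [0.994, 0.113, 0.004, 0.0]
wrist_force: [0.5, 0.8, -1.2]
gripper_width: 0.0296
finger_force: 30.0
[ 0.52435731 -0.26734594]
t 9.3 p [0.5046 0.064  0.0988] yang -77.03 tilt [ 0.007  0.    -1.   ] w 0.0296 F [ 0.5  0.8 -1.2] ff 30.0 j6 1.37
units [-1.113  6.544  1.595] rotz units 0.0148
```

```bash
python3 -m handwheel '{"rot":[[0,0,0],[0,0,0],[0,0,0],[0,0,0],[0,0,0]],"translation":[[-0.13,0.8,0],[-0.13,0.8,0],[-0.13,0.8,0],[-0.13,0.8,0],[-0.13,0.8,0]],"grip":[0,0,0,0,0]}'
python3 -m handwheel '{"rot":[[0,0,0],[0,0,0],[0,0,0],[0,0,0.015],[0,0,0]],"translation":[[-0.13,0.8,0],[-0.13,0.8,0],[-0.13,0.8,0],[0,0.1,0],[0,0,0]],"grip":[0,0,0,0,0]}'
python3 - <<'E'
from h import *
go(.5244,-.2673,.019,11.2-90)
E
```

```text
time_s: 9.93
tool_pos: [0.5139, -0.1394, 0.0932]
eef_rot: [0.994, 0.113, -0.001, -0.001]
wrist_force: [0.0, -0.0, -0.3]
gripper_width: 0.0297
finger_force: 30.0
time_s: 10.55
tool_pos: [0.5231, -0.2641, 0.0934]
eef_rot: [0.995, 0.097, -0.001, -0.001]
wrist_force: [-0.3, 0.6, 0.0]
gripper_width: 0.0295
finger_force: 30.0
t 10.55 p [ 0.5231 -0.2641  0.0934] yang -78.91 tilt [-0.002  0.001 -1.   ] w 0.0295 F [-0.3  0.6  0. ] ff 30.0 j6 0.82
units [0.015 0.071 1.488] rotz units -0.0009
```

```bash
python3 -m handwheel '{"rot":[[0,0,0],[0,0,0],[0,0,0],[0,0,0]],"translation":[[0,0.07,0.5],[0,0,0.5],[0,0,0.48],[0,0,0]],"grip":[0,0,0,0]}'
python3 -m handwheel '{"rot":[[0,0,0],[0,0,0],[0,0,0],[0,0,0],[0,0,0]],"translation":[[0,0,0],[0,0,0],[0,0,-0.5],[0,0,-1],[0,0,-1]],"grip":[0.5,0.5,0.5,0.5,0.5]}'
python3 -m handwheel '{"rot":[[0,0,0],[0,0,0]],"translation":[[-1,0,-0.5],[-0.5,0,0]],"grip":[0.5,0.5]}'
python3 - <<'E'
from h import *
st=ctrl.state(); img,X,p=pts('wrist',[0,0,0],[1,1,1],st,'w6'); 
for n in ['cutters','heatsink']:
  for q in ctrl.regions_of(n,'wrist'):
    k=X[q['mask']];k=k[~np.isnan(k[:,0])]; print(n,round(q['score'],2),q['location'],len(k),box(k),np.round(np.percentile(k[:,2],[5,50,95]),4))
tool()
E
```

```text
time_s: 11.05
tool_pos: [0.5237, -0.266, 0.0189]
eef_rot: [0.995, 0.098, -0.001, -0.001]
wrist_force: [0.2, 0.2, -0.6]
gripper_width: 0.0301
finger_force: 30.0
time_s: 11.68
tool_pos: [0.5241, -0.2678, 0.1472]
eef_rot: [0.995, 0.097, -0.0, -0.0]
wrist_force: [1.0, -0.3, 0.4]
gripper_width: 0.0467
finger_force: 0.0
time_s: 11.92
tool_pos: [0.451, -0.2839, 0.1744]
eef_rot: [0.995, 0.097, 0.002, 0.002]
wrist_force: [-0.5, 0.6, -0.2]
gripper_width: 0.0464
finger_force: 0.0
cutters 0.79 [102.4, 111.2] 2451 (array([ 496.2, -107.4]), array([ 47.2, 116.7]), 0.2) [0.0068 0.012  0.0138]
cutters 0.59 [188.0, 251.8] 1892 (array([ 441.9, -283.8]), array([109.4,  47. ]), 9.8) [0.0119 0.0159 0.0175]
heatsink 0.83 [116.4, 250.0] 1066 (array([ 523.5, -263.8]), array([36. , 32.1]), 11.3) [0.0088 0.0111 0.0307]
t 12.075 p [ 0.4504 -0.283   0.1715] yang -78.92 tilt [ 0.001 -0.001 -1.   ] w 0.0467 F [ 0.8  0.8 -0.5] ff 0.0 j6 0.72
```

View pics/w6.png

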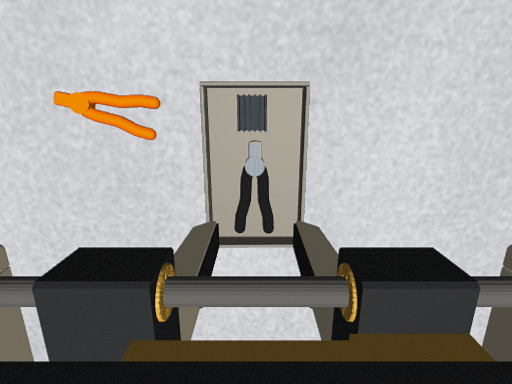

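Both objects lie on the tray floor: the heat sink at (116,250) and the cutters at (188,252), flat, with their top at 17 mm. Now going round to the +y end of the chassis, with the fingers set across it as a two-point pusher.

```bash
python3 -m handwheel '{"rot":[[0,0,0],[0,0,0],[0,0,0],[0,0,0],[0,0,0]],"translation":[[0.2,-0.9,0],[0.2,-0.9,0],[0.2,-0.9,0],[0.2,-0.9,0],[0.2,-0.9,0]],"grip":[0.45,0.45,0.45,0.45,0.45]}'
python3 -m handwheel '{"rot":[[0,0,0],[0,0,0],[0,0,0],[0,0,0],[0,0,0]],"translation":[[0.2,-0.9,0],[0.2,-0.9,0],[0.2,-0.9,0],[0.2,-0.9,0],[0.2,-0.9,0]],"grip":[0.45,0.45,0.45,0.45,0.45]}'
python3 -m handwheel '{"rot":[[0,0,0],[0,0,0],[0,0,0],[0,0,0],[0,0,0]],"translation":[[0.2,-0.9,0],[0.2,-0.9,0],[0.2,-0.9,0],[0.2,-0.9,0],[0.2,-0.9,0]],"grip":[0.45,0.45,0.45,0.45,0.45]}'
python3 -m handwheel '{"rot":[[0,0,-0.082],[0,0,-0.082],[0,0,-0.082],[0,0,-0.082],[0,0,-0.082]],"translation":[[0,0,0],[0,0,0],[0,0,0],[0,0,0],[0,0,0]],"grip":[0.45,0.45,0.45,0.45,0.45]}'
python3 -m handwheel '{"rot":[[0,0,-0.082],[0,0,-0.082],[0,0,-0.082],[0,0,-0.082],[0,0,0]],"translation":[[0,0,0],[0,0,0],[0,0,0],[0,0,0],[0,0,0]],"grip":[0.45,0.45,0.45,0.45,0.45]}'
python3 - <<'E'
from h import *
for c in ['scene','side']:
    img,X,p=pts(c,[.35,.2,.025],[.65,.45,.038]); print(len(p),box(p))
    img,X,p=pts(c,[.68,-.06,.0165],[.755,.133,.0235]); print('rail',len(p),box(p))
go(.4756,.4038,.022,9)
E
```

```text
time_s: 12.7
tool_pos: [0.4567, -0.0501, 0.1706]
eef_rot: [0.995, 0.097, 0.0, -0.0]
wrist_force: [0.3, 0.2, -0.1]
gripper_width: 0.0421
finger_force: 0.0
time_s: 13.32
tool_pos: [0.4618, 0.1807, 0.1706]
eef_rot: [0.995, 0.098, 0.0, -0.0]
wrist_force: [0.0, -0.8, 0.3]
gripper_width: 0.0417
finger_force: 0.0
time_s: 13.95
tool_pos: [0.4669, 0.4112, 0.1701]
eef_rot: [0.995, 0.098, -0.0, -0.0]
wrist_force: [0.9, 0.3, 0.3]
gripper_width: 0.0419
finger_force: 0.0
time_s: 14.58
tool_pos: [0.4669, 0.4097, 0.17]
eef_rot: [0.863, 0.505, -0.0, -0.0]
wrist_force: [0.3, 0.1, -0.5]
gripper_width: 0.042
finger_force: 0.0
time_s: 15.2
tool_pos: [0.467, 0.4095, 0.1701]
eef_rot: [0.645, 0.764, -0.0, -0.0]
wrist_force: [-0.3, -0.0, 0.1]
gripper_width: 0.042
finger_force: 0.0
2111 (array([490.6, 308. ]), array([ 94.3, 130.9]), 8.3)
rail 437 (array([711.6,  35.1]), array([170. ,  22.7]), 87.1)
2546 (array([490.9, 308.7]), array([ 91.1, 133.4]), 8.8)
rail 0 (array([0., 0.]), array([0., 0.]), 0.0)
t 15.4 p [0.4672 0.4089 0.1704] yang 9.57 tilt [-0. -0. -1.] w 0.0421 F [-0.4  0.5  0.5] ff 0.0 j6 0.47
units [-0.129  0.149  2.969] rotz units 0.0048
```

```bash
python3 -m handwheel '{"rot":[[0,0,0.005],[0,0,0],[0,0,0],[0,0,0],[0,0,0]],"translation":[[0,0.15,0],[0,0,1],[0,0,1],[0,0,0.85],[0,0,0.2]],"grip":[0.45,0.45,0.45,0.45,0.45]}'
python3 -m handwheel '{"rot":[[0,0,0],[0,0,0],[0,0,0],[0,0,0.008],[0,0,0.008]],"translation":[[-0.25,0,0],[-0.25,0,0],[-0.1,0,0],[-0.2,0,0],[-0.25,0,0]],"grip":[0.45,0.45,0.45,0.45,0.45]}'
python3 -m handwheel '{"rot":[[0,0,0.008],[0,0,0.008],[0,0,0.008],[0,0,0.008],[0,0,0.008]],"translation":[[-0.3,0,0],[-0.3,0,0],[-0.3,0,0],[-0.2,0,0],[-0.1,0,0]],"grip":[0.45,0.45,0.45,0.45,0.45]}'
cat >> h.py <<'E'
def chassis():
    for c in ['scene','side']:
        img,d,X=cloud(c)
        b=None
        for q in ctrl.regions_of('chassis',c)[:1]:
            k=X[q['mask']]; k=k[(k[:,2]>.027)&(k[:,2]<.04)]; b=(round(q['score'],2),box(k))
        hsv=cv2.cvtColor(img,cv2.COLOR_RGB2HSV); p=X[(hsv[...,0]>60)&(hsv[...,0]<90)&(hsv[...,1]>90)]
        p=p[np.all((p>[.35,-.1,.027])&(p<[.75,.45,.042]),1)]
        print(c,'mask',b,'green',len(p),box(p) if len(p) else '')
E
python3 - <<'E'
from h import *
chassis(); tool()
E
```

```text
time_s: 16.02
tool_pos: [0.4728, 0.4081, 0.0144]
eef_rot: [0.649, 0.761, -0.003, -0.001]
wrist_force: [0.4, 0.2, -0.6]
gripper_width: 0.0423
finger_force: 0.0
time_s: 16.65
tool_pos: [0.4844, 0.3594, 0.0205]
eef_rot: [0.662, 0.75, 0.003, 0.0]
wrist_force: [0.1, 4.6, 4.1]
gripper_width: 0.0421
finger_force: 2.8
time_s: 17.27
tool_pos: [0.4902, 0.2988, 0.0198]
eef_rot: [0.693, 0.721, 0.002, 0.0]
wrist_force: [0.9, 5.7, 3.4]
gripper_width: 0.0421
finger_force: 2.6
scene mask (0.6, (array([492.3, 225.1]), array([ 91.7, 131.1]), 1.8)) green 286 (array([488.7, 222.2]), array([122.7,  76.1]), 89.2)
side mask (0.73, (array([489.4, 248.5]), array([88.1, 87. ]), 3.8)) green 290 (array([489.3, 249.1]), array([82.3, 79.1]), 4.6)
t 17.475 p [0.4888 0.2983 0.0183] yang 2.39 tilt [ 0. -0. -1.] w 0.042 F [0.3 1.8 1.2] ff 1.1 j6 0.42
```

```bash
python3 -m handwheel '{"rot":[[0,0,0.004],[0,0,0.004],[0,0,0.004],[0,0,0.004],[0,0,0.004]],"translation":[[-0.2,0,0],[-0.3,0,0],[-0.3,0,0],[-0.3,0,0],[-0.3,0,0]],"grip":[0.45,0.45,0.45,0.45,0.45]}'
python3 -m handwheel '{"rot":[[0,0,0.004],[0,0,0.004],[0,0,0.004],[0,0,0.004],[0,0,0.004]],"translation":[[-0.3,0,0],[-0.3,0,0],[-0.3,0,0],[-0.3,0,0],[-0.2,0,0]],"grip":[0.45,0.45,0.45,0.45,0.45]}'
python3 -m handwheel '{"rot":[[0,0,0.003],[0,0,0],[0,0,0]],"translation":[[-0.2,0,0],[-0.1,0,0],[0,0,0]],"grip":[0.45,0.45,0.45]}'
python3 - <<'E'
from h import *
chassis(); tool()
E
```

```text
time_s: 18.1
tool_pos: [0.4904, 0.228, 0.0182]
eef_rot: [0.707, 0.707, 0.0, -0.0]
wrist_force: [0.4, 6.3, 3.5]
gripper_width: 0.0416
finger_force: 2.7
time_s: 18.73
tool_pos: [0.4892, 0.1577, 0.0181]
eef_rot: [0.722, 0.692, 0.0, -0.0]
wrist_force: [0.7, 5.0, 2.0]
gripper_width: 0.042
finger_force: 2.4
time_s: 19.1
tool_pos: [0.4882, 0.1426, 0.0177]
eef_rot: [0.724, 0.69, -0.001, 0.0]
wrist_force: [0.5, 0.7, -0.8]
gripper_width: 0.042
finger_force: 0.0
scene mask (0.85, (array([486.4,  69.8]), array([130.1,  89.8]), 86.7)) green 91 (array([495.4,  69.5]), array([ 62.6, 131.4]), 21.3)
side mask (0.61, (array([485.2,  84.8]), array([104. ,  89.6]), 87.5)) green 223 (array([485.2,  83.2]), array([ 84.1, 102.1]), 10.3)
t 19.3 p [0.4881 0.1431 0.0175] yang -2.75 tilt [-0.001 -0.001 -1.   ] w 0.0418 F [ 0.1 -0.4  0.4] ff 0.0 j6 0.23
```

```bash
python3 -m handwheel '{"rot":[[0,0,0],[0,0,0],[0,0,0],[0,0,0],[0,0,0]],"translation":[[-0.15,0,0],[-0.15,0,0],[-0.12,0,0],[-0.06,0,0],[0,0,0]],"grip":[0.45,0.45,0.45,0.45,0.45]}'
python3 -m handwheel '{"rot":[[0,0,0],[0,0,0],[0,0,0],[0,0,0]],"translation":[[0.4,0,0],[0.5,0,-0.5],[0,0,-1],[0,0,0]],"grip":[0.45,0.45,0.45,0.45]}'
python3 - <<'E'
from h import *
chassis(); tool()
E
```

```text
time_s: 19.92
tool_pos: [0.4877, 0.1189, 0.0183]
eef_rot: [0.724, 0.69, -0.0, 0.0]
wrist_force: [-0.1, -0.6, -0.4]
gripper_width: 0.0413
finger_force: 0.0
time_s: 20.42
tool_pos: [0.4933, 0.1654, 0.0981]
eef_rot: [0.724, 0.69, 0.004, 0.002]
wrist_force: [0.6, 0.3, -0.1]
gripper_width: 0.0419
finger_force: 0.0
scene mask (0.88, (array([483.3,  46. ]), array([133.1,  93.4]), 87.7)) green 344 (array([478.8,  41.5]), array([119.4,  79.3]), 87.1)
side mask (0.74, (array([484.8,  46.1]), array([135.1,  91.7]), 87.6)) green 505 (array([483.4,  46. ]), array([127.8,  85.6]), 86.4)
t 20.625 p [0.4889 0.164  0.0919] yang -2.77 tilt [-0.002 -0.001 -1.   ] w 0.0421 F [-0.1  1.  -1.1] ff 0.0 j6 0.27
```

```bash
python3 -m handwheel '{"rot":[[0,0,0],[0,0,0],[0,0,0],[0,0,0.083],[0,0,0.083]],"translation":[[-0.8,-0.5,0],[-0.8,-0.5,0],[-0.76,-0.53,0],[0,0,0],[0,0,0]],"grip":[0.85,0.85,0.85,0.85,0.85]}'
python3 -m handwheel '{"rot":[[0,0,0.083],[0,0,0.083],[0,0,0.083],[0,0,0.083],[0,0,0.083]],"translation":[[0,0,0],[0,0,0],[0,0,0],[0,0,0],[0,0,0]],"grip":[0.85,0.85,0.85,0.85,0.85]}'
python3 -m handwheel '{"rot":[[0,0,0.083],[0,0,0.083],[0,0,0],[0,0,0]],"translation":[[0,0,0],[0,0,0],[0,0,0],[0,0,0]],"grip":[0.85,0.85,0.85,0.85]}'
python3 - <<'E'
from h import *
go(.407,.0497,.018,-92.75)
st=ctrl.state(); img,X,p=pts('wrist',[.4,-.06,.028],[.6,.15,.04],st); print('ch',len(p),box(p))
p=X.reshape(-1,3); p=p[np.all((p>[.69,-.06,.016])&(p<[.73,.135,.024]),1)]; print('rail',len(p),box(p))
save('w7',img)
# strips: dark flat points
g=cv2.cvtColor(img,cv2.COLOR_RGB2GRAY); k=X[g<70]
for lo,hi in [((.6,-.06,-.004),(.69,-.03,.004)),((.6,.105,-.004),(.69,.14,.004))]:
    s=k[np.all((k>lo)&(k<hi),1)]; print('strip',len(s),box(s) if len(s) else '')
E
```

```text
time_s: 21.25
tool_pos: [0.4063, 0.0495, 0.0917]
eef_rot: [0.834, 0.551, -0.001, -0.001]
wrist_force: [-0.9, 0.1, 0.6]
gripper_width: 0.0789
finger_force: 0.0
time_s: 21.88
tool_pos: [0.4064, 0.05, 0.0916]
eef_rot: [0.989, 0.149, -0.001, -0.0]
wrist_force: [-0.1, -0.4, -1.1]
gripper_width: 0.0792
finger_force: 0.0
time_s: 22.38
tool_pos: [0.4071, 0.0501, 0.0924]
eef_rot: [1.0, -0.019, -0.001, 0.0]
wrist_force: [0.3, -0.2, -0.4]
gripper_width: 0.079
finger_force: 0.0
t 22.375 p [0.4071 0.0501 0.0924] yang -92.19 tilt [-0.001 -0.    -1.   ] w 0.079 F [ 0.3 -0.2 -0.4] ff 0.0 j6 1.61
units [1.000e-03 8.000e-03 1.488e+00] rotz units 0.0047
ch 22654 (array([483. ,  45.5]), array([130.5,  90.6]), 87.2)
rail 0 (array([0., 0.]), array([0., 0.]), 0.0)
strip 0 
strip 0
```

View pics/w7.png

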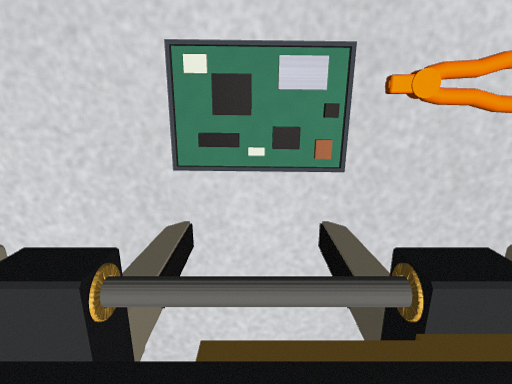

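The chassis is square ahead of the fingers, at cols 165–355. The orange decoy at (83,400) is about 35 mm clear of its path. Lowering and pushing toward the rail.

```bash
python3 -m handwheel '{"rot":[[0,0,0.005],[0,0,0],[0,0,0],[0,0,0],[0,0,0]],"translation":[[0,0,0.7],[0,0,0.7],[0,0,0.08],[0.2,0,0],[0.2,0,0]],"grip":[0.85,0.85,0.85,0.85,0.85]}'
python3 -m handwheel '{"rot":[[0,0,0],[0,0,0],[0,0,0],[0,0,0],[0,0,0]],"translation":[[0.1,0,0],[0.2,0,0],[0.3,0,0],[0.3,0,0],[0.3,0,0]],"grip":[0.85,0.85,0.85,0.85,0.85]}'
python3 -m handwheel '{"rot":[[0,0,0],[0,0,0],[0,0,0],[0,0,0],[0,0,0]],"translation":[[0.3,0,0],[0.3,0,0],[0.3,0,0],[0.2,0,0],[0,0,0]],"grip":[0.85,0.85,0.85,0.85,0.85]}'
python3 - <<'E'
from h import *
tool(); chassis()
E
```

```text
time_s: 23.05
tool_pos: [0.4298, 0.0491, 0.0209]
eef_rot: [1.0, -0.026, 0.001, -0.0]
wrist_force: [-2.0, -1.4, 0.2]
gripper_width: 0.0792
finger_force: 0.8
time_s: 23.68
tool_pos: [0.4879, 0.046, 0.0195]
eef_rot: [1.0, -0.026, -0.0, -0.0]
wrist_force: [-6.1, 0.7, 5.8]
gripper_width: 0.0789
finger_force: 3.1
time_s: 24.3
tool_pos: [0.5437, 0.043, 0.0196]
eef_rot: [1.0, -0.026, 0.001, 0.0]
wrist_force: [-1.0, 0.6, -0.3]
gripper_width: 0.0794
finger_force: 0.0
t 24.3 p [0.5437 0.043  0.0196] yang -93.0 tilt [ 0.002 -0.    -1.   ] w 0.0794 F [-1.   0.6 -0.3] ff 0.0 j6 1.61
scene mask (0.75, (array([596. ,  40.1]), array([132.1,  98. ]), 86.4)) green 443 (array([594.6,  35. ]), array([119.5,  79.9]), 87.3)
side mask (0.65, (array([600.1,  55.3]), array([103.6,  91.1]), 87.5)) green 290 (array([595.1,  51.7]), array([105.8,  93.7]), 84.4)
```

```bash
python3 -m handwheel '{"rot":[[0,0,0],[0,0,0],[0,0,0],[0,0,0],[0,0,0]],"translation":[[0.25,0,0],[0.25,0,0],[0.25,0,0],[0.2,0,0],[0,0,0]],"grip":[0.85,0.85,0.85,0.85,0.85]}'
python3 - <<'E'
from h import *
tool(); chassis()
for c in ['scene','side']:
    img,X,p=pts(c,[.695,-.06,.0165],[.755,.133,.0235]); print('rail',c,len(p),box(p))
    save('g_'+c,cv2.resize(img[160:270,190:350],(800,550),interpolation=cv2.INTER_CUBIC))
E
```

```text
time_s: 25.12
tool_pos: [0.5913, 0.0405, 0.0195]
eef_rot: [1.0, -0.026, 0.001, 0.0]
wrist_force: [0.8, -0.2, -0.1]
gripper_width: 0.079
finger_force: 0.0
t 25.125 p [0.5913 0.0405 0.0195] yang -93.01 tilt [ 0.002 -0.    -1.   ] w 0.079 F [ 0.8 -0.2 -0.1] ff 0.0 j6 1.61
scene mask (0.65, (array([646.4,  36.7]), array([132.4,  92. ]), 86.8)) green 493 (array([642.4,  32.4]), array([118.6,  80.1]), 85.7)
side mask (0.78, (array([646.9,  48.4]), array([114.9,  89.3]), 87.0)) green 248 (array([645.3,  45.4]), array([110.,  92.]), 77.0)
rail scene 436 (array([711.2,  34.5]), array([172.1,  21.6]), 87.5)
rail side 177 (array([714.3,  37.6]), array([138.6,  20. ]), 89.0)
```

View pics/g_scene.png

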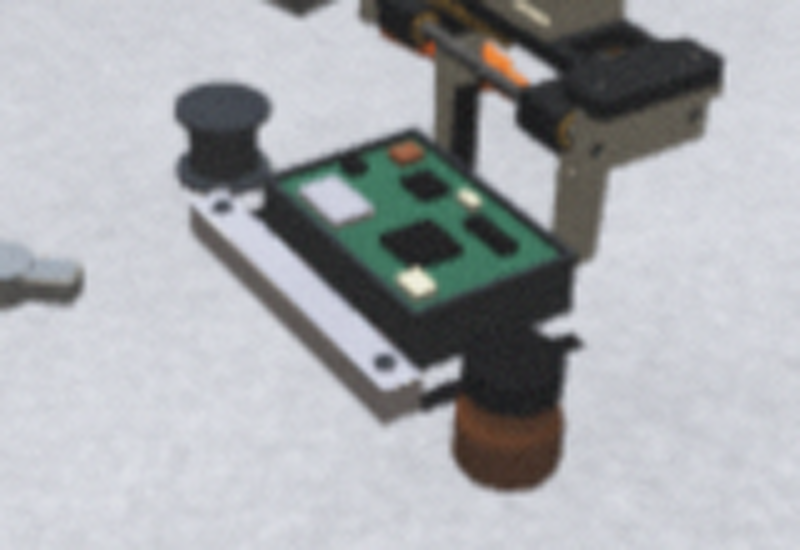

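The chassis is about 10 mm off the rail and centred between the strips, with white bench showing on both sides. Creeping in and watching the force.

```bash
python3 -m handwheel '{"rot":[[0,0,0],[0,0,0],[0,0,0]],"translation":[[0.08,0,0],[0.06,0,0],[0.04,0,0]],"grip":[0.85,0.85,0.85]}'
python3 -m handwheel '{"rot":[[0,0,0]],"translation":[[0.02,0,0]],"grip":[0.85]}'
python3 -m handwheel '{"rot":[[0,0,0]],"translation":[[0.02,0,0]],"grip":[0.85]}'
```

```text
time_s: 25.8
tool_pos: [0.5983, 0.0402, 0.0192]
eef_rot: [1.0, -0.026, -0.001, -0.0]
wrist_force: [-5.4, -0.3, 5.1]
gripper_width: 0.0794
finger_force: 3.2
time_s: 25.92
tool_pos: [0.5992, 0.0402, 0.0192]
eef_rot: [1.0, -0.026, -0.001, -0.0]
wrist_force: [-6.0, 0.3, 5.3]
gripper_width: 0.0789
finger_force: 3.2
time_s: 26.05
tool_pos: [0.6001, 0.0401, 0.0191]
eef_rot: [1.0, -0.026, -0.001, -0.0]
wrist_force: [-6.4, 0.3, 5.5]
gripper_width: 0.0789
finger_force: 3.1
```

```bash
python3 -m handwheel '{"rot":[[0,0,0],[0,0,0]],"translation":[[0.02,0,0],[0.02,0,0]],"grip":[0.85,0.85]}'
python3 -m handwheel '{"rot":[[0,0,0]],"translation":[[0.02,0,0]],"grip":[0.85]}'
python3 -m handwheel '{"rot":[[0,0,0]],"translation":[[0.02,0,0]],"grip":[0.85]}'
```

```text
time_s: 26.3
tool_pos: [0.6015, 0.0401, 0.0191]
eef_rot: [1.0, -0.026, -0.002, 0.0]
wrist_force: [-11.6, -0.4, 10.0]
gripper_width: 0.0789
finger_force: 6.2
time_s: 26.42
tool_pos: [0.6016, 0.0401, 0.019]
eef_rot: [1.0, -0.026, -0.003, 0.0]
wrist_force: [-17.0, 0.7, 13.7]
gripper_width: 0.0793
finger_force: 8.6
time_s: 26.55
tool_pos: [0.6016, 0.0401, 0.0189]
eef_rot: [1.0, -0.026, -0.004, 0.0]
wrist_force: [-22.4, 0.7, 18.1]
gripper_width: 0.0785
finger_force: 11.4
```

```bash
python3 -m handwheel '{"rot":[[0,0,0],[0,0,0]],"translation":[[0.02,0,0],[0,0,0]],"grip":[0.85,0.85]}'
python3 -c "
from station import ctrl; print(ctrl.state()['ft_torque'])"
python3 -m handwheel '{"rot":[[0,0,0],[0,0,0],[0,0,0],[0,0,0],[0,0,0]],"translation":[[-0.1,0,0],[-0.4,0,0],[-0.8,0,-0.3],[-0.5,0,-1],[0,0,-1]],"grip":[0.85,0.85,0.85,0.85,0.85]}'
python3 -m handwheel '{"rot":[[0,0,0],[0,0,0]],"translation":[[0,0,-0.5],[0,0,0]],"grip":[0.85,0.85]}'
python3 - <<'E'
from h import *
tool(); chassis()
st=ctrl.state(); img,d,X=cloud('wrist',st); save('w8',img)
P=X.reshape(-1,3)
for n,lo,hi in [('ch',[.58,-.07,.028],[.74,.14,.04]),('rail',[.69,-.08,.016],[.75,.14,.024]),('jar',[.62,.12,.048],[.78,.25,.07]),('spool',[.6,-.16,.036],[.75,-.05,.05])]:
    p=P[np.all((P>lo)&(P<hi),1)]; print(n,len(p),box(p))
E
```

```text
time_s: 26.8
tool_pos: [0.6016, 0.0401, 0.0189]
eef_rot: [1.0, -0.026, -0.005, 0.0]
wrist_force: [-25.5, 0.8, 20.6]
gripper_width: 0.0787
finger_force: 12.5
[0.21450329 3.94836233 0.1252456 ]
time_s: 27.42
tool_pos: [0.514, 0.0446, 0.1344]
eef_rot: [1.0, -0.026, -0.001, 0.0]
wrist_force: [0.7, 0.2, -0.3]
gripper_width: 0.0792
finger_force: 0.0
time_s: 27.68
tool_pos: [0.5183, 0.0445, 0.1622]
eef_rot: [1.0, -0.026, 0.003, -0.0]
wrist_force: [0.4, -0.4, 0.1]
gripper_width: 0.0792
finger_force: 0.0
t 27.675 p [0.5183 0.0445 0.1622] yang -93.0 tilt [ 0.006 -0.    -1.   ] w 0.0792 F [ 0.4 -0.4  0.1] ff 0.0 j6 1.61
scene mask (0.81, (array([656. ,  36.3]), array([132. ,  91.6]), 86.8)) green 489 (array([652.6,  32.1]), array([117.9,  81. ]), 87.4)
side mask (0.56, (array([656.5,  36.8]), array([135.5,  92. ]), 87.3)) green 481 (array([655.7,  35.3]), array([130.5,  85.2]), 87.4)
ch 12287 (array([645.5,  16.4]), array([170.8,  71.7]), 87.0)
rail 0 (array([0., 0.]), array([0., 0.]), 0.0)
jar 367 (array([677.4, 163.3]), array([30.8,  7.7]), 89.9)
spool 1565 (array([660.3, -88.4]), array([50. , 24.6]), 87.3)
```

View pics/w8.png

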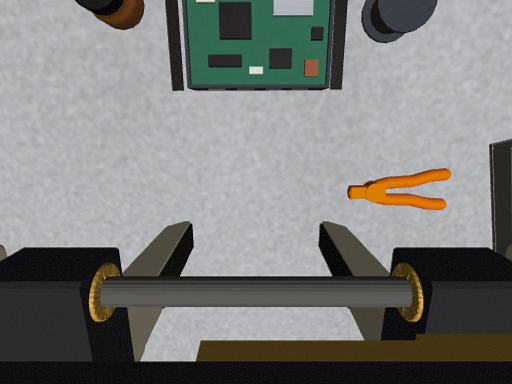

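```bash
python3 -m handwheel '{"rot":[[0,0,0],[0,0,0],[0,0,0],[0,0,0]],"translation":[[0.7,0,0],[0.7,0,0],[0,0,0],[0,0,0]],"grip":[0.85,0.85,0.85,0.85]}'
python3 - <<'E'
from h import *
tool(); st=ctrl.state(); img,d,X=cloud('wrist',st)
P=X.reshape(-1,3); rows=[]
for n,lo,hi in [('ch',[.58,-.045,.027],[.74,.12,.04]),('rail',[.69,-.08,.0155],[.75,.14,.0235]),('jar',[.62,.12,.048],[.78,.25,.07]),('spool',[.6,-.16,.036],[.75,-.05,.05])]:
    p=P[np.all((P>lo)&(P<hi),1)]; print(n,len(p),box(p),np.round(np.percentile(p[:,2],[5,50,95]),4))
# jig-frame: yaw -2.75 about (.656,.0378)
a=np.radians(-2.75); R=np.array([[np.cos(a),-np.sin(a)],[np.sin(a),np.cos(a)]]); q=P.copy(); q[:,:2]=(P[:,:2]-[.6560,.0378])@R
for y in np.arange(-.06,.061,.03):
    s=q[abs(q[:,1]-y)<.004]; c=s[(s[:,2]>.029)&(s[:,2]<.04)]; r=s[(s[:,2]>.017)&(s[:,2]<.0225)&(s[:,0]>.03)]
    print(round(y,2),'chassis +x edge',np.round(np.percentile(c[:,0],99.5)*1000,1),'rail x range',np.round(np.percentile(r[:,0],[1,99])*1000,1))
g=cv2.cvtColor(img,cv2.COLOR_RGB2GRAY).reshape(-1)
s=q[(g<60)&(abs(q[:,2])<.004)&(q[:,0]>-.044)&(q[:,0]<.02)]
for k in (s[(s[:,1]>.06)&(s[:,1]<.1)],s[(s[:,1]<-.06)&(s[:,1]>-.1)]):
    print('strip y',len(k),np.round(np.percentile(k[:,1],[1,50,99])*1000,1) if len(k) else '')
c=q[(q[:,2]>.029)&(q[:,2]<.04)&(abs(q[:,0])<.04)&(abs(q[:,1])<.09)]; print('ch y',np.round(np.percentile(c[:,1],[.3,99.7])*1000,1))
save('w9',img)
E
```

```text
time_s: 28.42
tool_pos: [0.5848, 0.0409, 0.1577]
eef_rot: [1.0, -0.026, -0.001, -0.0]
wrist_force: [-0.1, 0.1, -0.8]
gripper_width: 0.0789
finger_force: 0.0
t 28.425 p [0.5848 0.0409 0.1577] yang -93.0 tilt [-0.003  0.    -1.   ] w 0.0789 F [-0.1  0.1 -0.8] ff 0.0 j6 1.61
ch 13640 (array([655.8,  36.2]), array([130.6,  89.3]), 87.0) [0.028  0.0296 0.0345]
rail 3933 (array([711.1,  35. ]), array([169.6,  20.5]), 87.4) [0.0188 0.0201 0.0216]
jar 2139 (array([694.7, 163.8]), array([40.9, 41.2]), 38.4) [0.0528 0.055  0.0562]
spool 2590 (array([673.1, -89.2]), array([49.1, 49.6]), 29.4) [0.0386 0.0399 0.0411]
-0.06 chassis +x edge 43.9 rail x range [46.8 65. ]
-0.03 chassis +x edge 44.1 rail x range [46.9 65.3]
0.0 chassis +x edge 44.3 rail x range [47.1 64.4]
0.03 chassis +x edge 44.4 rail x range [47.2 64.4]
0.06 chassis +x edge 44.5 rail x range [47.5 64.7]
strip y 622 [74.9 80.4 85.8]
strip y 608 [-86.7 -81.6 -76.3]
ch y [-66.5  63.1]
```

View pics/w9.png

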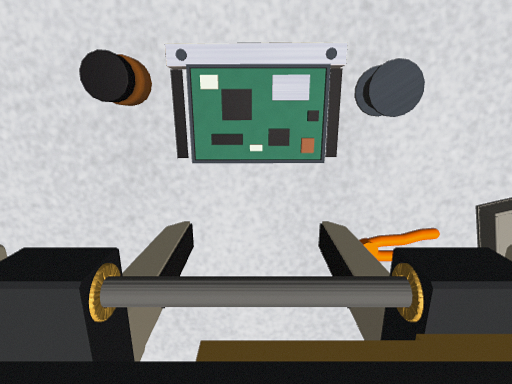

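The chassis is parked against the rail (row 66) with bench showing between it and both strips. The measured clearance to the strips is about 10 mm on each side, and the jar and spool are where they were. The gripper is clear of everything, so I hand in.

```bash
python3 -c "
from station import ctrl; print(ctrl.sign_off())"
```

```text
the job is handed in; nothing more can be done
None
```

The job is handed in: the cutters (flat) and heat sink are on the tray floor, the chassis is parked against the rail with about 10 mm to each strip, and the jar and spool are unmoved. It took 28.4 s, with no verdict returned.

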